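Put the honing stone away and clamp its box shut

ROBOT

A 6-joint arm with a two-finger parallel gripper is mounted at the origin on the work surface. World frame = base frame: x ahead of the robot, y to its left, z up, the work surface at z = 0. Lengths are in mm, angles in rad, forces in N, time in s.
With the tool pointing down it reaches from about 350 to 775 mm from the base axis. Payload 7.3 kg.
Tool frame: the origin (TCP) lies at the centre of the arm's flange, where the gripper is bolted on; the fingertips stand 178 mm ahead of it and the grasp point (between the pads) lies 159 mm ahead of it; z points along the fingers, y is the line along which they close (so a half turn about z gives the same grasp; the last joint's range is limited). The gripper opens to 92 mm and grips with 3 to 60 N. Pads are 19 mm wide; open, the fingers measure 130 mm over their backs; the gripper's body (75 mm by 190 mm) begins 47 mm behind the grasp point.
Start: joints at [-1.302, 0.342, 1.524, -0, 1.275, -0.146], TCP at [211.598, -480.473, 404.741] pointing down, gripper open.
Joint ranges: [-2.53, 2.53], [-0.77, 2.02], [0.04, 2.7], [-1, 4.14], [0.28, 2.66], [-3.11, 3.11]. Speed limits (rad/s): [2.57, 2.57, 3.14, 3.14, 3.14, 3.14].

INTERFACE

Orientations are given as [roll, pitch, yaw] about the fixed x, y, z axes, in that order (R = Rz(yaw) Ry(pitch) Rx(roll)).
In Python, from plant import * gives the robot as it stands. The module is installed in compiled form; this text tells all that it offers.
- The arm moves only by the shell command python3 -m inch 'ROWS'. ROWS is JSON, a list of rows, each a list of 5 numbers: the shift along the tool's x, y, z in m, then the turn about the tool's z in rad, then the opening, from 0 (shut) to 1 (fully open). In form: [[tx, ty, tz, spin, claw], ...]. A call has 1 to 8 rows; each row is the pose to reach, as a shift and turn from the pose commanded when the call began, along the tool's axes at that moment; what a row does not reach only later rows make up. A row lasts 1/12 s, in which the tool goes at most 41.7 mm and 7.16 degrees, less where a joint would pass 70% of its speed; a pose out of reach is approached as far as the arm can. A call with a gripper value outside its range is refused whole. The fingers move at their own pace and stop on an object; the grip force is fixed at half the most. Time passes only in rows, so rows that repeat a pose let the fingers close. It gives the time, the measured TCP pose, the force, the opening and the grip force at its end, in the units of the state.
- get_obs(): the state, without advancing time (a new reading comes with each control period).
- capture(name): name is "side" or "top"; returns a dict with "color" (400x640x3 uint8, red, green, blue), "intrinsics" (3x3 intrinsics, pixels), "distortion" ([k1, k2, p1, p2, k3] as OpenCV has them; the pictures are not rectified), "pose" (4x4, takes a point from camera to world coordinates). Camera axes: x right, y down, z forward; pixel columns grow to the right and rows downward; lengths in mm; the calibration is good to about 2 mm. A picture is of the moment at which its call begins. There is no depth.
- close_job(): hands the job in; it is judged then, once.
Trained networks look in a picture, given as the dict that the camera call returned (one of the last four; its "shot" number tells which), for a name from the list of things; names that differ only in an ending like _2 or _b are one class to them, and where a whole thing is asked for, a point or a joint stands for the part that bears it (a point fixed in the world has none). Each returns a list of dicts, best first, with "conf" (0 to 1); they miss things now and then, are a little off and sometimes report something else, mostly with a low value. They report only what shows in the picture. A call takes as long as a camera call. They do not tell look-alikes from the thing itself.
- look_for(picture, target): "rect" ([centre column, centre row, width, height] in pixels, round what is visible of it).
- trace(picture, target): "pixels" (400x640 bool, what is visible of it) and "rect" ([centre column, centre row, width, height] in pixels, round what is visible of it).
- tip_of(picture, target): "centre" ([column, row] in pixels: a listed point, or the origin of a listed thing).
The state is a dict: "time": time; "joint_positions": joint angles; "dq": joint speeds; "tau": joint torques, N m; "tool_pos": TCP position; "tcp_rot": TCP orientation; "contact_force": force on the tool from outside, world axes, zero at the start; "moment": the same for the moment, N m; "grip_width": finger opening in mm; "finger_force": force on a finger pad.
Only numpy, scipy, OpenCV 4.12 (cv2) and the standard library are available. Lean on these libraries where they do the work, as an engineer would, in place of code of your own. Each camera call takes 0.05 s, during which the arm holds its last target. There are 200 camera calls.

TASK

Put the smaller honing stone away: lower it gently, lying flat, into the bed of its wooden box base, set the hollow wooden cover down over it the right way round so that it sits fully home (its low step at the clamp end), then swing the steel hold-down clamp over until its end rests down on that step. Leave the large stone, the oil can, the mug and the mallet where they are.

Things in the scene. Friction and masses are not known exactly. Their poses are not given: they have to be found in the camera images.
- base: wooden base of the stone's box, fixed to the bench. Origin: on the bench under the bed's centre; x along the box to the clamp end, z up. Foot slab x -108 to +142, y +-52, 14 mm thick. On it a rim 176 x 76 mm outside, 10 wide, z 14 to 28, centred on the origin; inside it the bed 156 x 56 mm, floor at z 14. Clamp post (26 x 28 mm) at x 112 to 138, z up to 78.
- clamp_hinge (a point): hinge axis of the hold-down clamp, at (122, 0, 68) mm in the base frame; the axis runs along the base's y. x, y, z axes are those of the base.
- clamp (a joint): angle of the steel hold-down clamp: 0 = arm level, pointing to base -x, its end resting on the seated cover's step; grows as the arm swings up and back (1.57 upright, 2.2 thrown back to its stop; -0.12 lower stop). It stays where it is left (stiff hinge). Below about 1.5 it is in the way of the stone and the cover.
- clamp_end (a point): centre of the clamp's end: steel cross cylinder, 24 mm diameter, 22 mm long along the base's y (can be pinched across its flat ends while it turns), 54 mm from the hinge: at (122 - 54 cos(q), 0, 68 + 54 sin(q)) mm in the base frame, q = joint clamp. The arm is a bar 12 mm wide (y), 9 mm thick.
- lid: loose hollow wooden cover, open below, 198 x 98 mm (x, y); cavity 182 x 82, 34 deep; 0.35 kg, upright. Origin: centre of lower edge. Fits over the rim, 3 mm play a side, resting on the slab: origin then at (0, 0, 14) mm in base, axes as base's. Top at z 52 for x -99 to +45; low step at z 42 for x +45 to +99, for the clamp. On top a block handle 80 (x) x 24 (y), z 52 to 78.
- lid_handle (a point): centre of the cover's block handle (80 x 24 x 26 mm), 65 mm above the cover's origin; axes as the cover's.
- stone: the smaller honing stone, a plain grey block 150 x 50 x 28 mm (x, y, z), about 0.45 kg, lying flat on the bench. Origin: centre of its underside. In the bed its origin is at (0, 0, 14) mm in the base frame; either end may point to the clamp.
- big_stone: bystander: large grey stone, 205 x 62 x 34 mm, too big for the bed, lying flat, origin under its centre.
- oil_can: bystander: upright steel can, 54 mm diameter, 120 mm high, origin under its centre.
- mug: bystander: upright metal mug, 72 mm diameter, 85 mm high, handle at its +y, origin under its centre.
- mallet: bystander: wooden mallet lying down; origin on the bench under the head's centre; head 60 mm diameter, 100 mm long along y; handle 26 mm diameter runs to x = -220 mm.
Things that resemble listed ones, but are neither listed nor needed, are in the scene too. Leave any turquoise look-alike of the stone alone. Leave any pink look-alike of the lid alone.

How it is judged:
By the outcome, as a careful person would: the job done as asked, in the order asked, and still so for the second after the job is handed in, with the robot touching nothing.
It also fails if it takes over 72 s, if anything falls off the work surface, if the arm or the gripper's body presses on something with over 40 N, if the wrist force passes 120 N, or if a joint passes its speed limit or range.

## Working session

There is one attempt and no reset: what is moved stays moved. The work goes in short steps, Python scripts to look and compute and a shell command to move; the robot and the scene stay as the last step left them, time stands still between calls to the robot, and variables do not carry over. Pictures are saved under pics/ and viewed, at most 10 in all, crops included, and the job is handed in when it is done.

```bash
mkdir -p pics; ls; cat > h.py <<'E'
from plant import *
import numpy as np, cv2, pickle
def ray(p,uv):
    K=np.array(p["intrinsics"]);d=np.array(p["distortion"]);T=np.array(p["pose"])
    n=cv2.undistortPoints(np.array([[uv]],float),K,d)[0,0]
    return T[:3,3],T[:3,:3]@np.array([n[0],n[1],1.0])
def atz(p,uv,z):
    o,d=ray(p,uv);return o+d*(z-o[2])/d[2]
def proj(p,X):
    T=np.linalg.inv(np.array(p["pose"]))
    r,_=cv2.Rodrigues(T[:3,:3])
    return cv2.projectPoints(np.array(X,float).reshape(-1,1,3),r,T[:3,3],np.array(p["intrinsics"]),np.array(p["distortion"]))[0][:,0]
def tri(p1,a,p2,b):
    o1,d1=ray(p1,a);o2,d2=ray(p2,b)
    s=np.linalg.lstsq(np.c_[d1,-d2],o2-o1,rcond=None)[0]
    A=o1+s[0]*d1;B=o2+s[1]*d2
    return (A+B)/2,np.linalg.norm(A-B)
E
python3 - <<'E'
from h import *
np.set_printoptions(precision=1,suppress=True)
o=get_obs();print({k:np.round(v,3) for k,v in o.items()})
P={n:capture(n) for n in("side","top")}
for n,p in P.items():
    cv2.imwrite(f"pics/{n}0.png",p["color"][:,:,::-1]);print(n,p["pose"],p["intrinsics"])
    for t in("base","lid","stone","big_stone","clamp","oil_can","mug","mallet"):
        print(n,t,[(np.round(r["rect"]),round(r["conf"],2)) for r in look_for(p,t)][:4])
    for t in("base","lid","lid_handle","clamp_end","clamp_hinge","stone"):
        print(n,t,[(np.round(r["centre"],1),round(r["conf"],2)) for r in tip_of(p,t)][:3])
pickle.dump(P,open("p0.pkl","wb"))
E
```

```text
pics
{'time': np.float64(0.0), 'joint_positions': array([-1.3,  0.3,  1.5, -0. ,  1.3, -0.1]), 'dq': array([ 0., -0.,  0., -0., -0., -0.]), 'tau': array([  0. , -43.1, -24.4,   0.1,   0.1,  -0. ]), 'tool_pos': array([ 211.6, -480.3,  404.1]), 'tcp_rot': array([-3.1, -0. ,  0.4]), 'contact_force': array([-0.4, -0.2,  0. ]), 'moment': array([0. , 0.1, 0. ]), 'finger_force': np.float64(0.0), 'grip_width': np.float64(92.123)}
side [[  -0.7   -0.5    0.5 -273.9]
 [  -0.7    0.5   -0.5  738.1]
 [  -0.    -0.7   -0.7 1161.7]
 [   0.     0.     0.     1. ]] [[514.8   0.  313.5]
 [  0.  514.8 194. ]
 [  0.    0.    1. ]]
side base [(array([228., 317., 103.,  65.]), 0.57)]
side lid [(array([384., 194.,  53.,  44.]), 0.89), (array([434., 159.,  41.,  32.]), 0.87)]
side stone [(array([342., 258.,  10.,  23.]), 0.7), (array([291., 236.,  34.,  42.]), 0.62), (array([229., 316., 103.,  67.]), 0.27)]
side big_stone [(array([229., 205.,  58.,  42.]), 0.91)]
side clamp [(array([191., 294.,   9.,  19.]), 0.46)]
side oil_can [(array([199., 237.,  23.,  43.]), 0.6), (array([382., 193.,  54.,  47.]), 0.51
[... 935 characters left out ...]
72), (array([387., 241.,  58.,  66.]), 0.39)]
top big_stone [(array([264., 138.,  29.,  62.]), 0.72)]
top clamp []
top oil_can [(array([211., 167.,  24.,  21.]), 0.72)]
top mug [(array([337., 156.,  21.,  34.]), 0.71)]
top mallet [(array([376., 125.,  36.,  78.]), 0.76), (array([340., 159.,  22.,  32.]), 0.16)]
top base [(array([183.8, 253.6]), 0.91)]
top lid [(array([382.8, 239.7]), 0.62), (array([457.9, 237.6]), 0.57), (array([373.6, 154.6]), 0.46)]
top lid_handle [(array([384.7, 244.4]), 0.95), (array([465.8, 237.7]), 0.79)]
top clamp_end [(array([151.9, 224.4]), 0.38)]
top clamp_hinge [(array([157.7, 218.5]), 0.73)]
top stone [(array([308.2, 278.5]), 0.85), (array([282.6, 217. ]), 0.65)]
```

View pics/side0.png

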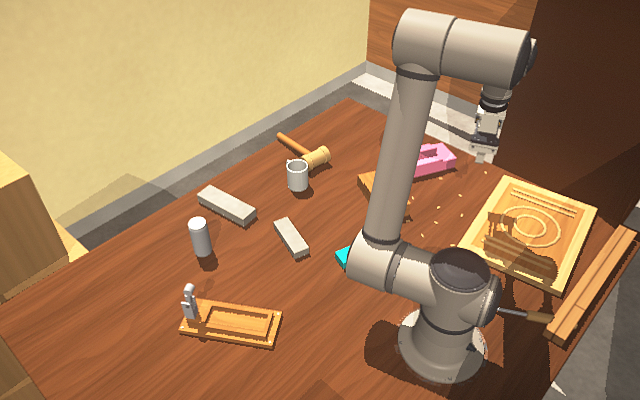

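View pics/top0.png

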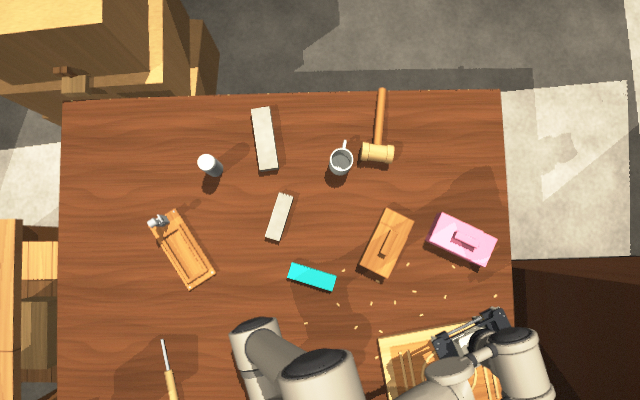

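Side view: the grey stone is at (291,237), the base at (231,323) with its clamp at (189,300), and the lid is partly behind the arm at (383,195). Top view: stone (280,217), lid (387,244), base (182,250) with its clamp at (155,222), plus the turquoise (311,276) and pink (462,240) decoys. Next I'll fit box models to the masks in both views.

```bash
cat >> h.py <<'E'
from scipy.optimize import minimize
def box(x0,x1,y0,y1,z0,z1):
    return np.array([[x,y,z] for x in(x0,x1) for y in(y0,y1) for z in(z0,z1)],float)
MOD={"stone":[box(-75,75,-25,25,0,28)],
 "lid":[box(-99,45,-49,49,0,38),box(45,99,-49,49,0,28),box(-40,40,-12,12,52,78)-[0,0,14]],
 "base":[box(-108,142,-52,52,0,14),box(-88,88,-38,38,14,28)]}
def place(m,q):
    c,s=np.cos(q[3]),np.sin(q[3]);R=np.array([[c,-s,0],[s,c,0],[0,0,1]])
    return m@R.T+q[:3]
def render(p,model,q,S=4):
    im=np.zeros((400*S,640*S),np.uint8)
    for b in model:
        h=cv2.convexHull(((proj(p,place(b,q))+.5)*S-.5).astype(np.float32)).round().astype(np.int32)
        cv2.fillConvexPoly(im,h,1)
    return cv2.resize(im*255,(640,400),interpolation=cv2.INTER_AREA)/255.
def fit(obs,model,q0,freez=True,sc=(15,15,8,.15)):
    # obs: list of (picture, mask)
    x0=np.array(q0,float);sc=np.array(sc)
    if not freez: sc=sc[[0,1,3]]
    def full(v): return np.array(v) if freez else np.array([v[0],v[1],x0[2],v[2]])
    def cost(v):
        q=full(v);c=0
        for p,m in obs:
            r=render(p,model,q);c+=np.abs(r-m).sum()/m.sum()
        return c
    v0=x0 if freez else x0[[0,1,3]]
    for _ in range(2):
        r=minimize(cost,v0,method="Nelder-Mead",options=dict(initial_simplex=np.vstack([v0]+[v0+np.eye(len(v0))[i]*sc[i] for i in range(len(v0))]),maxfev=250,xatol=.05,fatol=1e-4));v0=r.x;sc=sc*.4
    return full(r.x),r.fun
E
cat > m1.py <<'E'
from h import *
np.set_printoptions(precision=2,suppress=True)
P={n:capture(n) for n in("side","top")}
want={"stone":{"side":(291,237),"top":(280,217)},"lid":{"side":(383,195),"top":(387,244)},"base":{"side":(231,323),"top":(182,250)}}
M={}
for t,w in want.items():
    for n,c in w.items():
        rs=[r for r in trace(P[n],t) if np.hypot(r["rect"][0]-c[0],r["rect"][1]-c[1])<22]
        print(t,n,[(np.round(r["rect"]),round(r["conf"],2),r["pixels"].sum()) for r in rs])
        if rs: M[t,n]=rs[0]["pixels"]
pickle.dump((P,M),open("m1.pkl","wb"))
yaw0={"stone":None}
for t in want:
    m=M[t,"top"].astype(np.uint8)
    pts=cv2.findNonZero(m)[:,0].astype(float)
    z={"stone":28,"lid":38,"base":10}[t]
    W=np.array([atz(P["top"],u,z)[:2] for u in pts[::5]])
    c=W.mean(0);e=np.linalg.svd(W-c,full_matrices=False)[2][0];y=np.arctan2(e[1],e[0])
    if t=="base":
        k=atz(P["top"],(157,221),68)[:2]
        if e@(k-c)<0:y+=np.pi
    q0=[*c,0,y]
    for obs in (["top"],["side","top"]):
        o=[(P[n],M[t,n].astype(float)) for n in obs if (t,n) in M]
        if t=="lid" and len(obs)==2: continue
        fz=len(o)==2
        for yy in ([y,y+np.pi] if t=="lid" else [y]):
            print(t,obs,q0[:2],yy,*fit(o,MOD[t],[*q0[:3],yy],fz))
print("handle",tri(P["side"],(382.1,184.4),P["top"],(384.7,244.4)))
print("end",tri(P["side"],(189.3,287.3),P["top"],(151.9,224.4)),"hinge",tri(P["side"],(188.9,303.6),P["top"],(157.7,218.5)))
im=P["top"]["color"][:,:,::-1]
a=cv2.resize(im[200:285,345:430],(400,400),interpolation=cv2.INTER_CUBIC)
b=cv2.resize(im[200:300,140:225],(340,400),interpolation=cv2.INTER_CUBIC)
cv2.imwrite("pics/crop1.png",np.hstack([a,b]))
E
python3 m1.py
```

```text
stone side [(array([291., 238.,  32.,  40.]), 0.69, np.int64(750))]
stone top [(array([278., 217.,  29.,  46.]), 0.58, np.int64(722))]
lid side [(array([383., 194.,  52.,  47.]), 0.83, np.int64(379))]
lid top [(array([385., 241.,  60.,  69.]), 0.69, np.int64(2081))]
base side [(array([228., 317., 105.,  64.]), 0.97, np.int64(3811))]
base top [(array([182., 248.,  67.,  81.]), 0.79, np.int64(2578))]
stone ['top'] [np.float64(530.9755702572407), np.float64(5.4371971406366075)] 2.787001932540442 [530.71   6.46   0.     2.82] 0.08392265493455
stone ['side', 'top'] [np.float64(530.9755702572407), np.float64(5.4371971406366075)] 2.787001932540442 [531.29   5.1    7.06   2.81] 0.1822782756685315
lid ['top'] [np.float64(440.09631931987053), np.float64(-331.35829104408987)] 2.6504626137976257 [ 439.45 -334.52    0.      2.65] 0.03363390526801783
lid ['top'] [np.float64(440.09631931987053), np.float64(-331.35829104408987)] 5.792055267387418 [ 439.56 -334.49    0.      5.79] 0.030907086525143453
base ['top'] [np.float64(437.844056785019), np.float64(326.6692370782417)] 0.5625828266024087 [422.42 316.78   0.     0.56] 0.045697379029191194
base ['side', 'top'] [np.float64(437.844056785019), np.float64(326.6692370782417)] 0.5625828266024087 [421.89 315.2    3.29   0.56] 0.143604641956775
handle (array([ 435.56, -319.91,   78.14]), np.float64(0.7861022953053214))
end (array([510.74, 372.02, 133.95]), np.float64(1.9729040418838852)) hinge (array([528.93, 380.74,  60.05]), np.float64(7.04487644076953))
```

View pics/crop1.png

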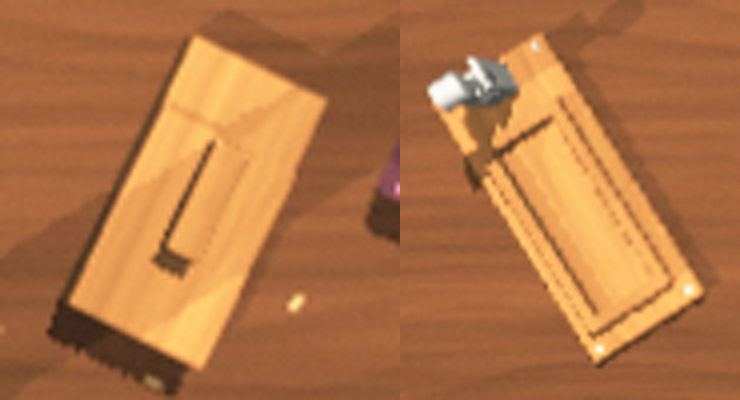

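```bash
python3 - <<'E'
from h import *
np.set_printoptions(precision=1,suppress=True)
P,M=pickle.load(open("m1.pkl","rb"))
B=[422,316,0,.56]
for q in(.9,1.2,1.4,1.57,1.8,2.0,2.2):
    X=place(np.array([[122-54*np.cos(q),0,68+54*np.sin(q)]]),B)
    print(q,proj(P["side"],X),proj(P["top"],X))
X=place(np.array([[122,0,68.]]),B);print("hinge",proj(P["side"],X),proj(P["top"],X))
for t in("clamp","clamp_end"):
  for n in P:
    pass
a=P["side"]["color"][270:360,165:295,::-1]; a=cv2.resize(a,None,fx=4,fy=4,interpolation=cv2.INTER_CUBIC)
s=P["side"]["color"][205:270,265:325,::-1]; s=cv2.resize(s,None,fx=4,fy=4,interpolation=cv2.INTER_CUBIC)
# overlay fits
for t,q,(x0,y0),im in (("stone",[531,6,0,2.81],(265,205),s),("base",B,(165,270),a)):
    for b in MOD[t]:
        h=cv2.convexHull(proj(P["side"],place(b,q)).astype(np.float32))
        cv2.polylines(im,[((h-[x0,y0]+.5)*4).round().astype(np.int32)],True,(0,0,255),1)
c=np.zeros((360,770,3),np.uint8);c[:360,:520]=a;c[:260,525:765]=s
cv2.imwrite("pics/crop2.png",c)
E
```

```text
0.9 [[197.5 294.1]] [[157.8 229. ]]
1.2 [[191.7 291.3]] [[154.3 225. ]]
1.4 [[187.6 290. ]] [[152.1 222.1]]
1.57 [[184.1 289.2]] [[150.4 219.5]]
1.8 [[179.6 288.9]] [[148.5 216.1]]
2.0 [[176.1 289.1]] [[147.2 213.3]]
2.2 [[173.  289.9]] [[146.4 210.8]]
hinge [[187.8 302.3]] [[157.5 220.3]]
```

View pics/crop2.png

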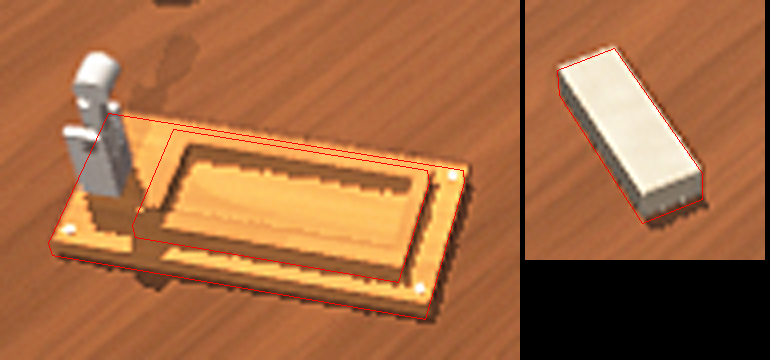

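The base and stone fits match the picture. The clamp end sits at side (189.5,287.5), about q≈1.3, so it's in the way and has to be pushed back first. The lid's step is at its upper, far (+x) end in the top view. I'll correct the lid model heights and work out the move.

```bash
cat >> h.py <<'E'
MOD["lid"]=[box(-99,45,-49,49,0,52),box(45,99,-49,49,0,42),box(-40,40,-12,12,52,78)]
def go(pos,yaw,zt=None,o=None):
    """pos: x,y and fingertip height wanted; prints the tool-frame shift and spin (rows' units)"""
    o=o or get_obs();t=np.array(o["tool_pos"]);y=o["tcp_rot"][2]
    d=np.array([pos[0],pos[1],pos[2]+178])-t
    c,s=np.cos(y),np.sin(y)
    sp=-(yaw-y); sp=(sp+np.pi/2)%np.pi-np.pi/2
    print("tcp",t.round(1),"rot",np.round(o["tcp_rot"],3),"F",np.round(o["contact_force"],1),"w",round(float(o["grip_width"]),1),"t",round(float(o["time"]),2))
    print("row [%.4f, %.4f, %.4f, %.3f]"%((c*d[0]+s*d[1])/1000,(s*d[0]-c*d[1])/1000,-d[2]/1000,sp))
def inb(B,p):
    return place(np.array([p],float),B)[0]
E
python3 - <<'E'
from h import *
np.set_printoptions(precision=2,suppress=True)
P,M=pickle.load(open("m1.pkl","rb"))
m=M["lid","top"].astype(float)
for y in(-.491,2.65): print("lid",fit([(P["top"],m)],MOD["lid"],[437,-332,0,y],False))
o=get_obs();print(o["tcp_rot"],o["joint_positions"])
B=[422,316,0,.56]
X=inb(B,[50,0,150]);print(X);go(X,.56)
E
```

```text
lid (array([ 440.  , -332.75,    0.  ,   -0.49]), np.float64(0.032039649112888785))
lid (array([ 439.83, -332.66,    0.  ,    2.66]), np.float64(0.037885255015028596))
[3.14 0.   0.41] [-1.3   0.34  1.52 -0.    1.28 -0.15]
[464.36 342.56 150.  ]
tcp [ 211.6 -480.5  404.8] rot [3.14 0.   0.41] F [0.  0.2 0.2] w 92.0 t 1.9
row [0.5630, -0.6513, 0.0768, -0.145]
```

```bash
python3 -m inch '[[0.27,-0.13,0,0,0],[0.27,-0.13,0,0,0],[0.27,-0.13,0,0,0],[0.27,-0.13,0,0,0],[0.27,-0.13,0,0,0],[0.27,-0.13,0,0,0],[0.27,-0.13,0,0,0],[0.27,-0.13,0,0,0]]'
python3 -m inch '[[0.145,-0.26,0,-0.145,0],[0.145,-0.26,0,-0.145,0],[0.145,-0.26,0,-0.145,0],[0.145,-0.26,0,-0.145,0],[0.145,-0.26,0,-0.145,0],[0.145,-0.26,0,-0.145,0],[0.145,-0.26,0,-0.145,0],[0.145,-0.26,0,-0.145,0]]'
python3 - <<'E'
from h import *
B=[422,316,0,.56]
go(inb(B,[50,0,150]),.56)
E
```

```text
time: 2.57
tool_pos: [408.9, -248.5, 405.0]
tcp_rot: [-3.141, -0.002, 0.419]
contact_force: [-0.6, -0.2, -0.3]
grip_width: 43.0
finger_force: 0.0
time: 3.23
tool_pos: [433.9, 48.2, 404.9]
tcp_rot: [-3.14, -0.001, 0.565]
contact_force: [-1.2, 0.5, -0.5]
grip_width: 0.5
finger_force: 0.0
tcp [433.9  48.2 404.9] rot [-3.14e+00 -1.00e-03  5.65e-01] F [-1.2  0.5 -0.5] w 0.5 t 3.23
row [0.1832, -0.2323, 0.0769, 0.005]
```

```bash
python3 -m inch '[[0.183,-0.232,0.05,0.005,0],[0.183,-0.232,0.05,0.005,0],[0.183,-0.232,0.05,0.005,0],[0.183,-0.232,0.05,0.005,0],[0.183,-0.232,0.05,0.005,0],[0.183,-0.232,0.05,0.005,0],[0.183,-0.232,0.05,0.005,0],[0.183,-0.232,0.05,0.005,0]]'
python3 - <<'E'
from h import *
np.set_printoptions(precision=2,suppress=True)
P={n:capture(n) for n in("side","top")}
B=[422,316,0,.56]
for n,c in(("side",(383,195)),("top",(387,244))):
    rs=[r for r in trace(P[n],"lid")]
    print(n,[(np.round(r["rect"]),round(r["conf"],2)) for r in rs])
    print([(r["centre"].round(1) if hasattr(r["centre"],"round") else r["centre"],round(r["conf"],2)) for r in tip_of(P[n],"lid_handle")])
    print("end",[(r["centre"],round(r["conf"],2)) for r in tip_of(P[n],"clamp_end")])
    P[n+"m"]=[r["pixels"] for r in rs]
pickle.dump(P,open("m2.pkl","wb"))
im=P["side"]["color"][:,:,::-1]
cv2.imwrite("pics/side2.png",cv2.resize(im[110:350,150:470],None,fx=2.4,fy=2.4,interpolation=cv2.INTER_CUBIC))
go(inb(B,[62,0,103]),.56)
E
```

```text
time: 3.9
tool_pos: [466.3, 341.5, 353.0]
tcp_rot: [-3.14, 0.0, 0.558]
contact_force: [-1.2, -0.3, -0.3]
grip_width: 0.1
finger_force: 0.0
side [(array([425., 160.,  66.,  40.]), 0.93), (array([392., 192.,  35.,  51.]), 0.55), (array([229., 319., 102.,  60.]), 0.26)]
[([380.2, 181.9], 0.98), ([426.1, 150.4], 0.92)]
end [([186.9, 287.4], 0.6)]
top [(array([462., 238.,  73.,  55.]), 0.68), (array([388., 242.,  58.,  64.]), 0.63)]
[([387.7, 244.8], 0.93), ([466.6, 239.2], 0.81)]
end [([156.1, 218.8], 0.6), ([153.4, 221.3], 0.56)]
tcp [466.5 335.9 355.3] rot [ 3.14 -0.    0.55] F [ 0.  -0.4 -0.1] w 0.6 t 4.3
row [0.0137, -0.0068, 0.0743, -0.007]
```

View pics/side2.png

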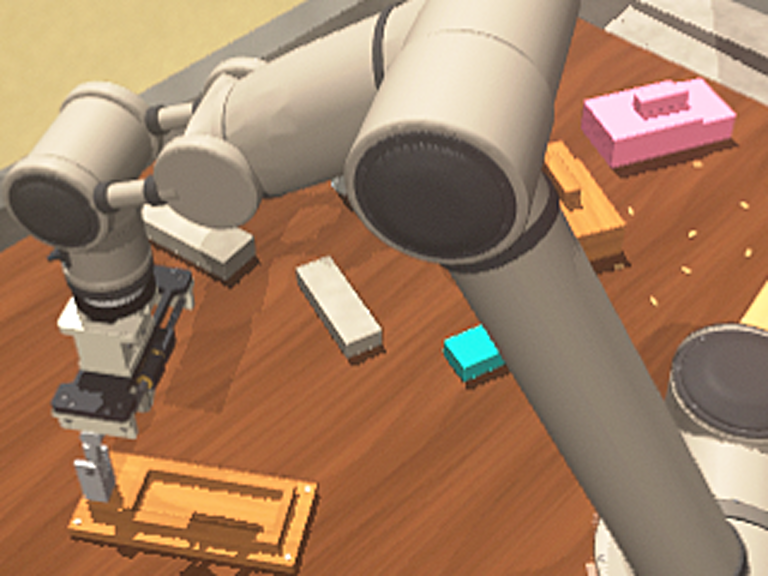

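```bash
python3 -m inch '[[0.01,-0.006,0.03,-0.007,0],[0.01,-0.006,0.055,-0.007,0],[0.01,-0.006,0.074,-0.007,0],[0.01,-0.006,0.074,-0.007,0],[0.01,-0.006,0.074,-0.007,0]]'
python3 - <<'E'
from h import *
B=[422,316,0,.56]
go(inb(B,[62,0,103]),.56)
go(inb(B,[127,0,103]),.56)
E
```

```text
time: 4.72
tool_pos: [471.6, 347.0, 280.6]
tcp_rot: [3.142, 0.002, 0.561]
contact_force: [-0.1, -0.3, 1.4]
grip_width: 0.4
finger_force: 0.0
tcp [471.6 347.  280.6] rot [3.142e+00 2.000e-03 5.610e-01] F [-0.1 -0.3  1.4] w 0.4 t 4.72
row [0.0035, -0.0001, -0.0004, 0.001]
tcp [471.6 347.  280.6] rot [3.142e+00 2.000e-03 5.610e-01] F [-0.1 -0.3  1.4] w 0.4 t 4.72
row [0.0685, -0.0000, -0.0004, 0.001]
```

```bash
python3 -m inch '[[0.01,0,0,0,0],[0.02,0,0,0,0],[0.03,0,0,0,0],[0.04,0,0,0,0],[0.05,0,0,0,0],[0.058,0,0,0,0],[0.066,0,0,0,0],[0.068,0,0,0,0]]'
python3 -m inch '[[0,0,0,0,0],[0,0,0,0,0],[0,0,0,0,0]]'
python3 -m inch '[[-0.04,0,0,0,0],[-0.06,0,-0.03,0,0.5],[-0.08,0,-0.07,0,0.8],[-0.08,0,-0.07,0,0.8],[-0.08,0,-0.07,0,0.8]]'
python3 - <<'E'
from h import *
np.set_printoptions(precision=2,suppress=True)
B=[422,316,0,.56]
P={n:capture(n) for n in("side","top")}
for n in P: print("end",n,[(r["centre"],round(r["conf"],2)) for r in tip_of(P[n],"clamp_end")])
for q in(1.4,1.6,1.8,2.,2.2):
    X=inb(B,[122-54*np.cos(q),0,68+54*np.sin(q)]);print(q,proj(P["side"],X),proj(P["top"],X))
cv2.imwrite("pics/c3.png",np.hstack([cv2.resize(P["side"]["color"][250:350,165:265,::-1],(390,390)),cv2.resize(P["top"]["color"][180:280,120:220,::-1],(390,390))]))
# stone grasp
go([531,6,130],-.33)
E
```

```text
time: 5.38
tool_pos: [529.8, 383.9, 282.4]
tcp_rot: [3.141, -0.001, 0.561]
contact_force: [-1.9, -1.7, -1.7]
grip_width: 0.6
finger_force: 1.1
time: 5.63
tool_pos: [529.0, 383.9, 281.7]
tcp_rot: [3.141, -0.002, 0.562]
contact_force: [-0.3, -0.2, -0.9]
grip_width: 0.4
finger_force: 0.0
time: 6.05
tool_pos: [460.9, 341.3, 354.4]
tcp_rot: [3.141, -0.007, 0.562]
contact_force: [1.1, 0.5, -1.2]
grip_width: 22.7
finger_force: 0.0
end side [([173.7, 286.8], 0.6)]
end top [([149.0, 208.6], 0.62)]
1.4 [[187.64 289.98]] [[152.11 222.05]]
1.6 [[183.53 289.16]] [[150.15 219.03]]
1.8 [[179.62 288.87]] [[148.5  216.07]]
2.0 [[176.06 289.14]] [[147.24 213.3 ]]
2.2 [[172.99 289.94]] [[146.41 210.84]]
tcp [461.4 341.5 349.5] rot [-3.14  0.    0.56] F [0.3 0.1 0.5] w 38.2 t 6.25
row [-0.1198, 0.3210, 0.0415, 0.892]
```

View pics/c3.png

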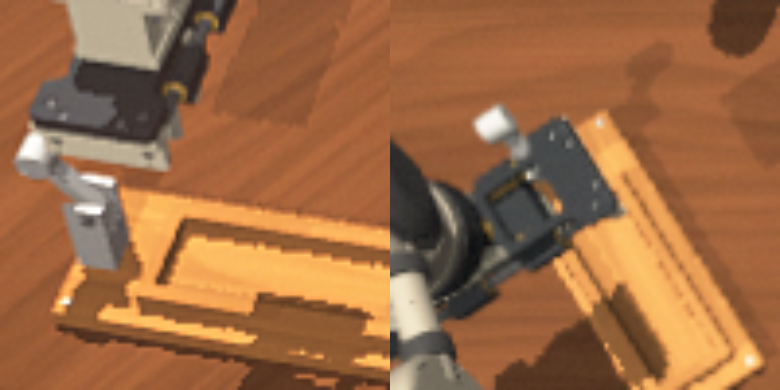

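The clamp is now thrown back to about 2.1 (its end is at side (173.7,287), top (149,209)). Next is the stone.

```bash
python3 -m inch '[[-0.015,0.04,-0.0,0.12,0.85],[-0.03,0.08,0,0.24,0.85],[-0.045,0.12,0,0.36,0.85],[-0.06,0.16,0,0.48,0.85],[-0.075,0.2,0,0.6,0.85],[-0.09,0.24,0,0.72,0.85],[-0.105,0.28,0,0.84,0.85],[-0.12,0.321,0,0.892,0.85]]'
python3 -m inch '[[0,0,0,0,0.85],[0,0,0,0,0.85],[0,0,0,0,0.85]]'
python3 - <<'E'
from h import *
np.set_printoptions(precision=2,suppress=True)
P,M=pickle.load(open("m1.pkl","rb"))
print(fit([(P[n],M["stone",n].astype(float)) for n in P],MOD["stone"],[531,6,0,2.81],False))
print(fit([(P["side"],M["stone","side"].astype(float))],MOD["stone"],[531,6,0,2.81],False))
go([531,6,17],-.325)
E
```

```text
time: 6.92
tool_pos: [529.1, 12.9, 349.4]
tcp_rot: [3.141, 0.002, -0.336]
contact_force: [0.8, 0.5, -0.1]
grip_width: 78.3
finger_force: 0.0
time: 7.17
tool_pos: [528.9, 15.0, 349.5]
tcp_rot: [3.141, 0.002, -0.331]
contact_force: [0.3, 0.6, -0.5]
grip_width: 78.2
finger_force: 0.0
(array([533.43,   3.88,   0.  ,   2.8 ]), np.float64(0.21453280466387847))
(array([536.85,   0.58,   0.  ,   2.79]), np.float64(0.07670065359477124))
tcp [528.9  15.  349.5] rot [ 3.14  0.   -0.33] F [ 0.3  0.6 -0.5] w 78.2 t 7.17
row [0.0050, 0.0078, 0.1545, -0.006]
```

```bash
python3 -m inch '[[0.006,0.008,0.04,-0.006,0.85],[0.006,0.008,0.08,-0.006,0.85],[0.006,0.008,0.11,-0.006,0.85],[0.006,0.008,0.13,-0.006,0.85],[0.006,0.008,0.145,-0.006,0.85],[0.006,0.008,0.155,-0.006,0.85],[0.006,0.008,0.155,-0.006,0.85],[0.006,0.008,0.155,-0.006,0.85]]'
python3 -m inch '[[0,0,0,0,0.85],[0,0,0,0,0.85]]'
```

```text
time: 7.83
tool_pos: [531.9, 6.5, 195.6]
tcp_rot: [3.141, 0.001, -0.322]
contact_force: [0.4, -0.4, -0.6]
grip_width: 78.2
finger_force: 0.0
time: 8.0
tool_pos: [532.3, 5.7, 196.9]
tcp_rot: [-3.141, -0.002, -0.324]
contact_force: [0.2, -1.1, 0.0]
grip_width: 78.1
finger_force: 0.0
```

```bash
python3 -m inch '[[0,0,0.0015,0,0.5],[0,0,0.0015,0,0.5],[0,0,0.0015,0,0.5],[0,0,0.0015,0,0.4],[0,0,0.0015,0,0.4],[0,0,0.0015,0,0.4],[0,0,0.0015,0,0.4],[0,0,0.0015,0,0.4]]'
python3 -m inch '[[0,0,0,0,0.3],[0,0,0,0,0.3],[0,0,0,0,0.3]]'
python3 -c "
from h import *
go([531,6,17],-.325)"
```

```text
time: 8.67
tool_pos: [531.9, 5.4, 194.3]
tcp_rot: [3.141, -0.0, -0.324]
contact_force: [-0.4, -0.8, 2.3]
grip_width: 49.7
finger_force: 30.0
time: 8.92
tool_pos: [531.9, 5.4, 194.3]
tcp_rot: [3.141, -0.0, -0.324]
contact_force: [-1.5, -0.6, 4.0]
grip_width: 49.7
finger_force: 30.0
tcp [531.9   5.4 194.3] rot [ 3.141 -0.    -0.324] F [-1.5 -0.6  4. ] w 49.7 t 8.92
row [-0.0010, -0.0003, -0.0007, 0.001]
```

```bash
python3 -m inch '[[0,0,-0.01,0,0.3],[0,0,-0.03,0,0.3],[0,0,-0.06,0,0.3],[0,0,-0.09,0,0.3],[0,0,-0.1,0,0.3],[0,0,-0.1,0,0.3]]'
python3 -c "
from h import *
go([422,316,112],.56)"
```

```text
time: 9.42
tool_pos: [532.4, 5.5, 296.7]
tcp_rot: [-3.14, -0.005, -0.324]
contact_force: [0.1, 0.4, -4.1]
grip_width: 49.7
finger_force: 30.0
tcp [532.4   5.5 296.7] rot [-3.14  -0.005 -0.324] F [ 0.1  0.4 -4.1] w 49.7 t 9.42
row [-0.2036, -0.2591, 0.0067, -0.884]
```

```bash
python3 -m inch '[[-0.02,-0.025,0,-0.08,0.3],[-0.04,-0.05,0,-0.16,0.3],[-0.06,-0.075,0,-0.26,0.3],[-0.08,-0.1,0,-0.36,0.3],[-0.1,-0.125,0,-0.46,0.3],[-0.12,-0.15,0,-0.56,0.3],[-0.14,-0.175,0,-0.66,0.3],[-0.16,-0.2,0,-0.76,0.3]]'
python3 -c "
from h import *
go([422,316,112],.56)"
```

```text
time: 10.08
tool_pos: [442.5, 247.2, 292.0]
tcp_rot: [-3.141, 0.004, 0.441]
contact_force: [0.2, 0.4, -2.5]
grip_width: 49.6
finger_force: 30.0
tcp [442.5 247.2 292. ] rot [-3.141  0.004  0.441] F [ 0.2  0.4 -2.5] w 49.6 t 10.08
row [0.0108, -0.0710, 0.0020, -0.119]
```

```bash
python3 -m inch '[[0.004,-0.02,0,-0.05,0.3],[0.007,-0.04,0,-0.1,0.3],[0.009,-0.06,0,-0.119,0.3],[0.01,-0.072,0,-0.119,0.3],[0.01,-0.072,0,-0.119,0.3],[0.01,-0.072,0,-0.119,0.3],[0.01,-0.072,0,-0.119,0.3]]'
cat > m3.py <<'E'
from h import *
np.set_printoptions(precision=2,suppress=True)
P={n:capture(n) for n in("side","top")}
S=[]
o=get_obs();t=np.array(o["tool_pos"]);yaw=o["tcp_rot"][2]
for n in P:
    rs=trace(P[n],"stone");pr=proj(P[n],[[t[0],t[1],t[2]-178]])[0]
    print(n,"pred",pr,[(np.round(r["rect"]),round(r["conf"],2),r["pixels"].sum()) for r in rs])
    rb=trace(P[n],"base");print("base",[(np.round(r["rect"]),round(r["conf"],2),r["pixels"].sum()) for r in rb][:2])
    P[n+"s"]=rs;P[n+"b"]=rb
pickle.dump((P,o),open("m3.pkl","wb"))
ims=[]
for n,(x,y,w) in (("side",(165,230,130)),("top",(125,190,115))):
    ims.append(cv2.resize(P[n]["color"][y:y+w,x:x+w,::-1],(400,400),interpolation=cv2.INTER_CUBIC))
cv2.imwrite("pics/c4.png",np.hstack(ims))
go([422,316,112],.56,o=o)
E
python3 m3.py
```

```text
time: 10.67
tool_pos: [422.7, 314.8, 293.3]
tcp_rot: [3.141, 0.002, 0.554]
contact_force: [-0.6, 0.3, -2.8]
grip_width: 49.7
finger_force: 30.0
side pred [231.08 297.52] [(array([349., 257.,  26.,  21.]), 0.97, np.int64(470)), (array([248., 301.,  28.,  26.]), 0.88, np.int64(603)), (array([181., 295.,  22.,  20.]), 0.56, np.int64(206))]
base [(array([225., 319., 111.,  70.]), 0.66, np.int64(3307))]Traceback (most recent call last):
  File "m3.py", line 6, in <module>
    for n in P:
             ^
RuntimeError: dictionary changed size during iteration
```

```bash
sed -i 's/for n in P:/for n in ("side","top"):/' m3.py; cat >> m3.py <<'E'
B=[422,316,0,.56]
ims=[]
for n,(x,y,w) in (("side",(165,250,110)),("top",(130,190,110))):
    S=390/w
    im=cv2.resize(P[n]["color"][y:y+w,x:x+w,::-1],(390,390),interpolation=cv2.INTER_CUBIC)
    q=[t[0],t[1],t[2]-178-16.3,yaw]
    for b,qq,col in ((MOD["stone"][0],q,(255,0,0)),(box(-108,142,-52,52,14,14),B,(0,0,255)),(box(-78,78,-28,28,28,28),B,(0,255,0))):
        h=cv2.convexHull(proj(P[n],place(b,qq)).astype(np.float32))
        cv2.polylines(im,[((h-[x,y]+.5)*S*16).round().astype(np.int32)],True,col,1,cv2.LINE_AA,4)
    ims.append(im)
cv2.imwrite("pics/c4.png",np.hstack(ims))
E
python3 m3.py
```

```text
side pred [230.97 297.52] [(array([234., 300.,  60.,  30.]), 0.97, np.int64(602)), (array([349., 258.,  26.,  25.]), 0.66, np.int64(465))]
base [(array([224., 318., 117.,  67.]), 0.8, np.int64(3345))]
top pred [172.78 253.54] [(array([174., 254.,  39.,  51.]), 0.86, np.int64(472)), (array([310., 277.,  48.,  25.]), 0.65, np.int64(711))]
base [(array([178., 249.,  70.,  85.]), 0.61, np.int64(1449))]
tcp [422.9 315.  294.2] rot [ 3.14 -0.    0.55] F [ 0.1 -0.1 -4.1] w 49.9 t 10.97
row [-0.0002, -0.0013, 0.0042, -0.006]
```

View pics/c4.png

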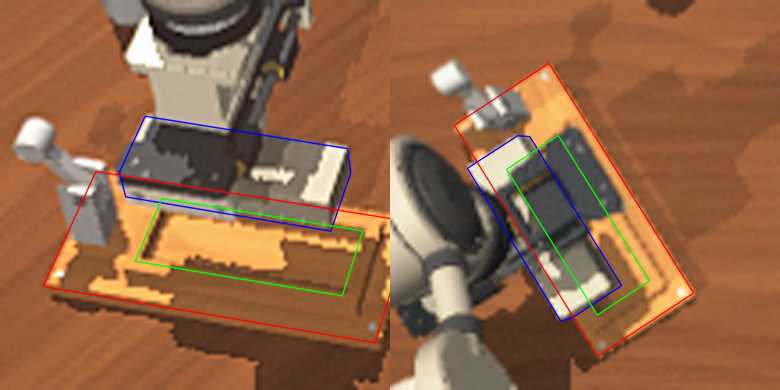

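The overlay agrees with the picture. The held stone's outline lands on the visible ends (side 120–347 px, top ends at (500,150) and (590,300) in the crop), and the base outline fits. Next I'll measure the stone's lengthwise offset in the grip and refine the base pose.

```bash
python3 - <<'E'
from h import *
np.set_printoptions(precision=2,suppress=True)
P,o=pickle.load(open("m3.pkl","rb"));t=np.array(o["tool_pos"]);yaw=o["tcp_rot"][2]
P1,M=pickle.load(open("m1.pkl","rb"))
zt=t[2]-178-16.3+28
for n,i in(("top",0),("side",0)):
    m=P[n+"s"][i]["pixels"];uv=np.argwhere(m)[:,::-1].astype(float)
    W=np.array([atz(P[n],u,zt)[:2]-t[:2] for u in uv]);c,s=np.cos(yaw),np.sin(yaw)
    L=W@np.array([[c,-s],[s,c]])
    print(n,"x",np.percentile(L[:,0],[0,1,3,97,99,100]),"y",np.percentile(L[:,1],[0,2,98,100]))
for sset in (["top"],["side"],["side","top"]):
    print(sset,fit([(P1[n],M["base",n].astype(float)) for n in sset],MOD["base"],[422,316,0,.56],False))
# gray-edge refinement of base: gradient along projected slab top outline + rim outline
def edge_cost(p,q):
    g=cv2.GaussianBlur(cv2.cvtColor(p["color"],cv2.COLOR_RGB2GRAY).astype(np.float32),(0,0),0.8)
    gm=np.hypot(cv2.Sobel(g,cv2.CV_32F,1,0),cv2.Sobel(g,cv2.CV_32F,0,1))
    tot=0
    for (hx0,hx1,hy,z) in((-108,142,52,14),(-78,78,28,28)):
        cs=np.array([[hx0,-hy,z],[hx1,-hy,z],[hx1,hy,z],[hx0,hy,z],[hx0,-hy,z]],float)
        pts=np.vstack([np.linspace(cs[i],cs[i+1],60) for i in range(4)])
        uv=proj(p,place(pts,q)).astype(np.float32)
        tot+=cv2.remap(np.minimum(gm,150),uv[:,:1].copy(),uv[:,1:].copy(),cv2.INTER_LINEAR).mean()
    return -tot
for sset in (["top"],["side"],["side","top"]):
    f=lambda v:sum(edge_cost(P1[n],[v[0],v[1],0,v[2]]) for n in sset)
    best=min((minimize(f,[422+a,316+b,.56],method="Nelder-Mead",options=dict(initial_simplex=[[422+a,316+b,.56],[426+a,316+b,.56],[422+a,320+b,.56],[422+a,316+b,.58]])) for a in(-4,0,4) for b in(-4,0,4)),key=lambda r:r.fun)
    print("edge",sset,best.x,best.fun)
E
```

```text
top x [-76.2  -74.77 -73.11  71.02  72.75  75.06] y [-33.81 -31.62  21.74  23.71]
side x [-83.76 -82.91 -81.23 -17.46 -13.3   71.56] y [-24.9  -22.99  39.54  40.94]
['top'] (array([422.81, 316.88,   0.  ,   0.55]), np.float64(0.04588296140799221))
['side'] (array([421.03, 312.19,   0.  ,   0.56]), np.float64(0.08628479993414316))
['side', 'top'] (array([423.3 , 314.97,   0.  ,   0.57]), np.float64(0.15952390050188095))
edge ['top'] [420.62 316.4    0.56] -237.43267822265625
edge ['side'] [421.7  313.02   0.55] -240.1048583984375
edge ['side', 'top'] [421.03 315.01   0.56] -466.6602478027344
```

```bash
python3 -m inch '[[0.0003,-0.0013,0.02,-0.006,0.3],[0.0003,-0.0013,0.04,-0.006,0.3],[0.0003,-0.0013,0.055,-0.006,0.3],[0.0003,-0.0013,0.065,-0.006,0.3],[0.0003,-0.0013,0.068,-0.006,0.3],[0.0003,-0.0013,0.068,-0.006,0.3],[0.0003,-0.0013,0.068,-0.006,0.3],[0.0003,-0.0013,0.068,-0.006,0.3]]'
python3 -m inch '[[0,0,0.003,0,0.3],[0,0,0.006,0,0.3],[0,0,0.008,0,0.3],[0,0,0.008,0,0.3],[0,0,0.008,0,0.3]]'
python3 -c "
from h import *
go([422.5,316.3,30.3],.56)"
```

```text
time: 11.83
tool_pos: [422.5, 317.0, 227.1]
tcp_rot: [3.141, -0.002, 0.561]
contact_force: [0.4, 0.1, -3.9]
grip_width: 49.7
finger_force: 30.0
time: 12.25
tool_pos: [422.1, 316.7, 218.3]
tcp_rot: [3.141, 0.0, 0.561]
contact_force: [-1.6, -1.2, -0.1]
grip_width: 49.5
finger_force: 30.0
tcp [422.1 316.7 218.3] rot [3.141 0.    0.561] F [-1.6 -1.2 -0.1] w 49.5 t 12.25
row [0.0001, 0.0006, 0.0100, 0.001]
```

```bash
python3 -m inch '[[0,0,0.002,0,0.3],[0,0,0.004,0,0.3],[0,0,0.004,0,0.3]]'
python3 -m inch '[[0,0,0.002,0,0.3],[0,0,0.003,0,0.3],[0,0,0.003,0,0.3]]'
```

```text
time: 12.5
tool_pos: [422.1, 316.8, 215.2]
tcp_rot: [3.141, -0.0, 0.561]
contact_force: [-5.0, -3.3, 10.1]
grip_width: 49.4
finger_force: 30.0
time: 12.75
tool_pos: [422.1, 316.8, 214.7]
tcp_rot: [3.141, -0.002, 0.561]
contact_force: [-10.2, -7.6, 34.9]
grip_width: 49.7
finger_force: 30.0
```

Force builds at tip z ≈37 with a push along base −x, so the stone's clamp end is catching the rim. I'll lift it and look.

```bash
python3 -m inch '[[0,0,-0.005,0,0.3],[0,0,-0.015,0,0.3],[0,0,-0.03,0,0.3],[0,0,-0.045,0,0.3],[0,0,-0.05,0,0.3],[0,0,-0.05,0,0.3],[0,0,-0.05,0,0.3]]'
sed -i 's#pics/c4#pics/c5#' m3.py; python3 m3.py
```

```text
time: 13.33
tool_pos: [422.1, 316.8, 260.8]
tcp_rot: [3.142, 0.0, 0.561]
contact_force: [0.3, -0.2, -4.5]
grip_width: 49.6
finger_force: 30.0
side pred [232.28 306.37] [(array([344., 259.,  20.,  17.]), 0.78, np.int64(265)), (array([235., 306.,  55.,  36.]), 0.75, np.int64(571))]
base [(array([225., 318., 112.,  66.]), 0.88, np.int64(2802))]
top pred [176.2  253.45] [(array([175., 256.,  40.,  53.]), 0.83, np.int64(453)), (array([311., 278.,  48.,  27.]), 0.58, np.int64(789))]
base [(array([178., 250.,  71.,  84.]), 0.74, np.int64(1303))]
tcp [421.9 316.6 260.2] rot [-3.14  0.    0.56] F [ 0.7 -0.1 -4.2] w 49.3 t 13.43
row [-0.0002, 0.0006, -0.0298, 0.001]
```

View pics/c5.png

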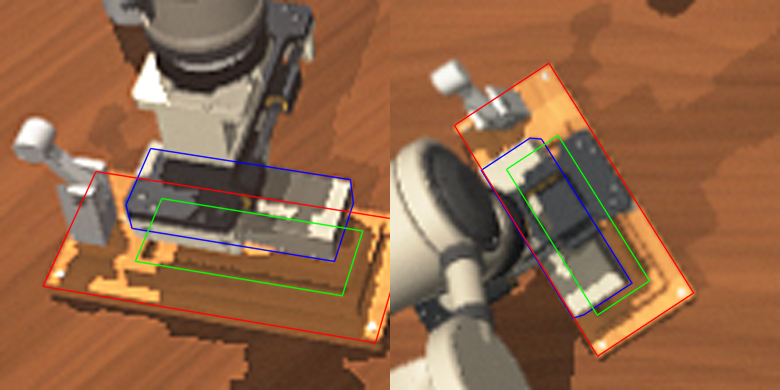

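```bash
cat > f.py <<'E'
from h import *
np.set_printoptions(precision=2,suppress=True)
P,o=pickle.load(open("m3.pkl","rb"));t=np.array(o["tool_pos"]);yaw=o["tcp_rot"][2]
def pose(v):
    dx,dy,dz,pt=v; b=MOD["stone"][0]-[0,0,16.3]
    c,s=np.cos(pt),np.sin(pt);Ry=np.array([[c,0,s],[0,1,0],[-s,0,c]])
    return place(b@Ry.T+[dx,dy,dz],[t[0],t[1],t[2]-178,yaw])
D={}
for n in("side","top"):
    pr=proj(P[n],[[t[0],t[1],t[2]-178]])[0]
    m=min(P[n+"s"],key=lambda r:np.hypot(*(np.array(r["rect"][:2])-pr)))["pixels"]
    im=P[n]["color"].astype(int);wood=(im[...,0]-im[...,2]>45)&~m
    D[n]=(m.astype(float),wood.astype(float))
def cost(v,ns):
    c=0
    for n in ns:
        im=np.zeros((1600,2560),np.uint8);h=cv2.convexHull(((proj(P[n],pose(v))+.5)*4-.5).astype(np.float32)).round().astype(np.int32)
        cv2.fillConvexPoly(im,h,255);r=cv2.resize(im,(640,400),interpolation=cv2.INTER_AREA)/255.
        m,w=D[n];c+=(m*(1-r)).sum()+(w*r).sum()+.05*r.sum()
    return c
for ns in(["top"],["side"],["side","top"]):
    b=min((minimize(cost,[a,0,z,0.],args=(ns,),method="Nelder-Mead",options=dict(initial_simplex=[[a,0,z,0],[a+4,0,z,0],[a,3,z,0],[a,0,z+4,0],[a,0,z,.06]])) for a in(-4,3) for z in(-2,4)),key=lambda r:r.fun)
    print(ns,b.x,b.fun,"at0",cost([0,0,0,0],ns))
E
python3 f.py
```

```text
['top'] [  2.63   5.16 -13.3   -0.17] 79.17960784313725 at0 102.54078431372548
['side'] [ 0.99 -1.2  -1.64 -0.03] 120.86725490196079 at0 134.19196078431372
['side', 'top'] [ 1.32 -1.06 -1.07 -0.05] 212.33568627450978 at0 236.7327450980392
```

The fit puts the stone about 1 mm toward the clamp in the grip, with its clamp end pitched up about 0.05 rad. That matches the catch, so I'll shift 3 mm along base −x and retry.

```bash
python3 -m inch '[[-0.003,0,0.015,0,0.3],[-0.003,0,0.028,0,0.3],[-0.003,0,0.035,0,0.3],[-0.003,0,0.035,0,0.3],[-0.003,0,0.038,0,0.3],[-0.003,0,0.041,0,0.3],[-0.003,0,0.041,0,0.3]]'
python3 -m inch '[[0,0,0.002,0,0.3],[0,0,0.003,0,0.3],[0,0,0.003,0,0.3]]'
python3 -m inch '[[0,0,0.002,0,0.3],[0,0,0.002,0,0.3]]'
```

```text
time: 14.22
tool_pos: [419.7, 315.2, 220.2]
tcp_rot: [3.141, -0.0, 0.561]
contact_force: [0.1, -0.7, -3.6]
grip_width: 49.5
finger_force: 30.0
time: 14.47
tool_pos: [419.6, 315.2, 217.2]
tcp_rot: [3.142, 0.0, 0.561]
contact_force: [-0.9, -0.0, -4.2]
grip_width: 49.7
finger_force: 30.0
time: 14.63
tool_pos: [419.6, 315.1, 215.0]
tcp_rot: [3.142, 0.0, 0.561]
contact_force: [-0.1, 0.1, -3.0]
grip_width: 49.6
finger_force: 30.0
```

Already lower than before with no contact. I'll continue down.

```bash
python3 -m inch '[[0,0,0.002,0,0.3],[0,0,0.003,0,0.3],[0,0,0.003,0,0.3]]'
python3 -m inch '[[0,0,0.002,0,0.3],[0,0,0.002,0,0.3]]'
```

```text
time: 14.88
tool_pos: [420.0, 315.4, 212.5]
tcp_rot: [3.142, -0.002, 0.561]
contact_force: [1.5, 1.5, 0.3]
grip_width: 49.6
finger_force: 30.0
time: 15.05
tool_pos: [419.9, 315.4, 210.4]
tcp_rot: [3.141, -0.001, 0.561]
contact_force: [1.3, 0.7, 0.1]
grip_width: 49.5
finger_force: 30.0
```

```bash
python3 -m inch '[[0,0,0.001,0,0.3],[0,0,0.001,0,0.3]]'
python3 -m inch '[[0,0,0.001,0,0.3],[0,0,0.001,0,0.3]]'
```

```text
time: 15.22
tool_pos: [419.7, 315.2, 209.2]
tcp_rot: [3.141, -0.0, 0.561]
contact_force: [2.4, 1.1, 0.3]
grip_width: 49.4
finger_force: 30.0
time: 15.38
tool_pos: [419.6, 315.2, 208.1]
tcp_rot: [3.141, -0.0, 0.561]
contact_force: [2.0, 1.5, 1.4]
grip_width: 49.7
finger_force: 30.0
```

```bash
python3 -m inch '[[0,0,0,0,0.6],[0,0,0,0,0.65],[0,0,0,0,0.7],[0,0,0,0,0.75],[0,0,0,0,0.8],[0,0,0,0,0.8]]'
python3 -m inch '[[0,0,-0.02,0,0.8],[0,0,-0.06,0,0.8],[0,0,-0.1,0,0.8],[-0.0,0.03,-0.14,0,0.8],[-0.0,0.07,-0.16,0,0.8],[-0.0,0.11,-0.16,0,0.8],[-0.0,0.15,-0.16,0,0.8],[0.0,0.18,-0.16,0,0.8]]'
python3 -m inch '[[-0.01,0.04,0,0.12,0.8],[-0.02,0.08,0,0.24,0.8],[-0.03,0.12,0,0.36,0.8],[-0.03,0.16,0,0.48,0.8],[-0.03,0.2,0,0.56,0.8],[-0.03,0.2,0,0.56,0.8]]'
cat > m4.py <<'E'
from h import *
np.set_printoptions(precision=2,suppress=True)
P={n:capture(n) for n in("side","top")}
pickle.dump(P,open("m4.pkl","wb"))
B=[421.5,315.5,0,.56];ims=[]
for n,(x,y,w) in (("side",(165,265,110)),("top",(130,190,110))):
    S=390/w
    im=cv2.resize(P[n]["color"][y:y+w,x:x+w,::-1],(390,390),interpolation=cv2.INTER_CUBIC)
    for b,col in ((box(-75,75,-25,25,42,42),(255,0,0)),(box(-78,78,-28,28,28,28),(0,255,0))):
        h=cv2.convexHull(proj(P[n],place(b,B)).astype(np.float32))
        cv2.polylines(im,[((h-[x,y]+.5)*S*16).round().astype(np.int32)],True,col,1,cv2.LINE_AA,4)
    ims.append(im)
cv2.imwrite("pics/c6.png",np.hstack(ims))
for n in("side","top"):
    print(n,[(np.round(r["rect"]),round(r["conf"],2)) for r in look_for(P[n],"lid")],[(np.round(r["centre"],1),round(r["conf"],2)) for r in tip_of(P[n],"lid_handle")])
go([440,-332.7,150],-.49)
E
python3 m4.py
```

```text
time: 15.88
tool_pos: [419.5, 315.1, 208.1]
tcp_rot: [3.142, 0.0, 0.561]
contact_force: [0.2, 0.6, 0.1]
grip_width: 72.9
finger_force: 0.0
time: 16.55
tool_pos: [516.1, 160.8, 369.3]
tcp_rot: [3.14, -0.002, 0.561]
contact_force: [0.4, -0.9, -0.0]
grip_width: 73.7
finger_force: 0.0
time: 17.05
tool_pos: [598.7, -28.6, 367.8]
tcp_rot: [3.139, -0.002, -0.009]
contact_force: [-1.5, 0.3, -0.7]
grip_width: 72.8
finger_force: 0.0
side [(array([388., 195.,  47.,  52.]), 0.81), (array([424., 160.,  65.,  39.]), 0.57)] [(array([383.6, 184.2]), 0.76), (array([425.7, 151.3]), 0.75)]
top [(array([388., 242.,  59.,  70.]), 0.89), (array([462., 239.,  71.,  57.]), 0.76)] [(array([466.5, 238.1]), 0.82), (array([387.6, 243.4]), 0.77)]
tcp [595.8 -21.2 368.3] rot [-3.14  0.    0.  ] F [ 0.3 -0.5  0.2] w 73.5 t 17.35
row [-0.1568, 0.3110, 0.0403, 0.493]
```

View pics/c6.png

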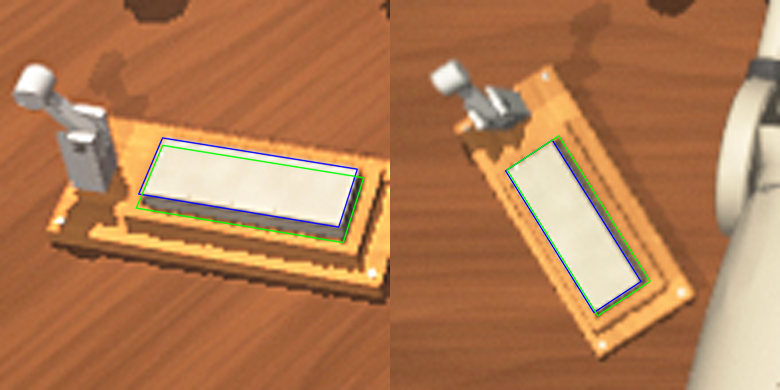

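The stone lies flat in the bed: its top face is on the blue outline in both views. The lid is next.

```bash
python3 -m inch '[[-0.02,0.04,0,0.08,0.6],[-0.04,0.08,0,0.16,0.6],[-0.06,0.12,0,0.24,0.6],[-0.08,0.16,0,0.32,0.6],[-0.1,0.2,0,0.4,0.6],[-0.12,0.24,0,0.46,0.6],[-0.14,0.28,0,0.493,0.6],[-0.157,0.311,0,0.493,0.6]]'
python3 - <<'E'
from h import *
np.set_printoptions(precision=2,suppress=True)
P=pickle.load(open("m4.pkl","rb"));P2=pickle.load(open("m2.pkl","rb"))
print(tri(P["side"],(383.6,184.2),P["top"],(387.6,243.4)),tri(P2["side"],(380.2,181.9),P2["top"],(387.7,244.8)))
X=place(np.array([[0,0,65.]]),[440,-332.7,0,-.49]);print(proj(P["side"],X),proj(P["top"],X))
print(fit([(P2["top"],P2["topm"][1].astype(float))],MOD["lid"],[440,-332,0,-.49],False))
def ec(p,v):
    g=cv2.GaussianBlur(cv2.cvtColor(p["color"],cv2.COLOR_RGB2GRAY).astype(np.float32),(0,0),.8)
    gm=np.minimum(np.hypot(cv2.Sobel(g,cv2.CV_32F,1,0),cv2.Sobel(g,cv2.CV_32F,0,1)),150);q=[v[0],v[1],0,v[2]]
    tot=0
    for a,b,h,z in((-99,45,49,52),(45,99,49,42),(-40,40,12,78)):
        cs=np.array([[a,-h,z],[b,-h,z],[b,h,z],[a,h,z],[a,-h,z]],float)
        uv=proj(p,place(np.vstack([np.linspace(cs[i],cs[i+1],60) for i in range(4)]),q)).astype(np.float32)
        tot+=cv2.remap(gm,uv[:,:1].copy(),uv[:,1:].copy(),cv2.INTER_LINEAR).mean()
    return -tot
for yy in(-.49,-.49+np.pi):
    b=min((minimize(lambda v:ec(P["top"],v),[440+a,-332+c,yy],method="Nelder-Mead",options=dict(initial_simplex=[[440+a,-332+c,yy],[444+a,-332+c,yy],[440+a,-328+c,yy],[440+a,-332+c,yy+.02]])) for a in(-4,0,4) for c in(-4,0,4)),key=lambda r:r.fun);print("edge",b.x,b.fun)
go([440,-332.7,110],-.49)
E
```

```text
time: 18.02
tool_pos: [445.8, -320.6, 368.8]
tcp_rot: [3.141, -0.001, -0.492]
contact_force: [1.0, 0.4, 0.3]
grip_width: 55.0
finger_force: 0.0
(array([ 437.8 , -330.64,   70.84]), np.float64(0.4276766158504429)) (array([ 438.92, -323.53,   85.2 ]), np.float64(13.148214254195816))
[[383.24 184.96]] [[387.93 242.69]]
(array([ 440.03, -332.81,    0.  ,   -0.5 ]), np.float64(0.0309671236915819))
edge [ 439.53 -333.45   -0.49] -351.54876708984375
edge [ 438.98 -333.07    2.67] -355.38360595703125
tcp [ 445.8 -320.6  368.8] rot [ 3.14 -0.   -0.49] F [1.  0.4 0.3] w 55.0 t 18.02
row [0.0006, 0.0134, 0.0808, -0.002]
```

```bash
python3 - <<'E'
from h import *
np.set_printoptions(precision=0,suppress=True)
P4=pickle.load(open("m4.pkl","rb"));P2=pickle.load(open("m2.pkl","rb"));P0=pickle.load(open("p0.pkl","rb"))
q=[439.8,-333,0,-.49]
for nm,p in(("m4",P4),("m2",P2),("p0",P0)):
    im=cv2.cvtColor(p["top"]["color"],cv2.COLOR_RGB2GRAY).astype(np.float32)
    xs=np.arange(-105,107,6.)
    for y0,y1 in((-44,-18),(18,44)):
        r=[]
        for x in xs:
            uv=proj(p["top"],place(np.array([[x,y,52] for y in np.linspace(y0,y1,12)]),q)).astype(np.float32)
            r.append(np.median(cv2.remap(im,uv[:,:1].copy(),uv[:,1:].copy(),cv2.INTER_LINEAR)))
        print(nm,y0,np.array(r))
    # silhouette: half width of lid edge ends in rect at each end
print(xs)
for nm,p in(("m4",P4),("m2",P2)):
    for yy in(-.49,-.49+np.pi):
        im=p["side"]["color"].astype(int);wood=((im[...,0]>150)&(im[...,0]-im[...,2]>60)).astype(float)
        r=render(p["side"],MOD["lid"],[439.8,-333,0,yy]);ring=cv2.dilate(r,np.ones((9,9)))
        print(nm,yy,(np.abs(r-wood)*ring)[120:250,370:430].sum(), wood[ring>0].sum(),r.sum())
E
```

```text
m4 -44 [ 57. 120. 199. 201. 200. 200. 201. 201. 200. 199. 198. 197. 197. 198.
 197. 197. 198. 197. 196. 196. 198. 197. 195. 198. 198. 193. 178. 193.
 194. 197. 198. 197. 196. 196. 141.  89.]
m4 18 [ 61. 119. 190. 189. 189. 190. 189. 190. 189. 189. 189. 189. 190. 190.
 191. 191. 190. 191. 192. 192. 192. 193. 194. 193. 194. 187. 178. 193.
 193. 194. 195. 195. 193. 187. 130.  93.]
m2 -44 [ 57. 123. 201. 203. 203. 202. 203. 203. 202. 202. 200. 200. 199. 199.
 199. 199. 200. 199. 198. 198. 199. 198. 198. 200. 199. 194. 182. 195.
 197. 199. 199. 199. 198. 198. 142.  91.]
m2 18 [ 61. 120. 192. 192. 191. 192. 191. 192. 191. 191. 192. 191. 192. 192.
 191. 186. 183. 178. 175. 175. 174. 176. 176. 176. 176. 176. 175. 175.
 176. 178. 176. 177. 178. 176. 131.  96.]
p0 -44 [ 59. 124. 205. 205. 204. 205. 206. 202. 197. 195. 192. 190. 186. 183.
 183. 184. 184. 183. 182. 183. 183. 182. 184. 184. 184. 184. 184. 184.
 184. 185. 183. 182. 182. 182. 138.  92.]
p0 18 [ 47. 104. 174. 174. 174. 175. 174. 175. 174. 173. 174. 174. 174. 175.
 175. 176. 177. 179. 181. 183. 190. 190. 195. 198. 199. 193. 184. 199.
 199. 199. 199. 200. 199. 200. 146.  97.]
[-105.  -99.  -93.  -87.  -81.  -75.  -69.  -63.  -57.  -51.  -45.  -39.
  -33.  -27.  -21.  -15.   -9.   -3.    3.    9.   15.   21.   27.   33.
   39.   45.   51.   57.   63.   69.   75.   81.   87.   93.   99.  105.]
m4 -0.49 793.3294117647058 1623.0 1789.3411764705882
m4 2.651592653589793 805.9607843137255 1663.0 1838.9098039215687
m2 -0.49 1265.078431372549 970.0 1789.3411764705882
m2 2.651592653589793 1296.8745098039217 979.0 1838.9098039215687
```

A dark riser line shows at lid x≈+49 in all three pictures and nothing shows at −45, so the step is at the −0.49 rad end. I'll descend onto the handle.

```bash
python3 -m inch '[[0,0.013,0.04,0,0.6],[0,0.013,0.075,0,0.6],[0,0.013,0.08,0,0.6],[0,0.013,0.08,0,0.6],[0,0.013,0.08,0,0.6]]'
python3 -c "
from h import *
go([439.8,-333,57],-.49)"
```

```text
time: 18.43
tool_pos: [441.4, -331.1, 289.6]
tcp_rot: [3.141, -0.001, -0.49]
contact_force: [0.1, -1.1, 0.4]
grip_width: 54.9
finger_force: 0.0
tcp [ 441.4 -331.1  289.6] rot [ 3.141e+00 -1.000e-03 -4.900e-01] F [ 0.1 -1.1  0.4] w 54.9 t 18.43
row [-0.0005, 0.0025, 0.0546, -0.000]
```

```bash
python3 -m inch '[[-0.0005,0.0015,0.02,0,0.6],[-0.0005,0.0015,0.035,0,0.6],[-0.0005,0.0015,0.046,0,0.6],[-0.0005,0.0015,0.052,0,0.6],[-0.0005,0.0015,0.054,0,0.6],[-0.0005,0.0015,0.054,0,0.6],[-0.0005,0.0015,0.054,0,0.6]]'
python3 -m inch '[[0,0,0,0,0.35],[0,0,0,0,0.3],[0,0,0,0,0.25],[0,0,0,0,0.1],[0,0,0,0,0.1],[0,0,0,0,0.1],[0,0,0,0,0.1],[0,0,0,0,0.1]]'
```

```text
time: 19.02
tool_pos: [439.7, -333.0, 235.2]
tcp_rot: [3.141, -0.002, -0.492]
contact_force: [0.0, 0.0, 0.6]
grip_width: 54.9
finger_force: 0.0
time: 19.68
tool_pos: [439.3, -332.9, 234.3]
tcp_rot: [3.142, -0.0, -0.492]
contact_force: [0.8, 0.7, 1.1]
grip_width: 24.1
finger_force: 30.0
```

```bash
python3 -m inch '[[0,0,-0.01,0,0.1],[0,0,-0.03,0,0.1],[0,0,-0.06,0,0.1],[0,0,-0.09,0,0.1],[0,0,-0.115,0,0.1],[0,0,-0.13,0,0.1],[0,0,-0.13,0,0.1],[0,0,-0.13,0,0.1]]'
python3 -c "
from h import *
go([421.5,315.8,186],.56)"
```

```text
time: 20.35
tool_pos: [439.2, -332.8, 364.6]
tcp_rot: [3.141, -0.001, -0.492]
contact_force: [-0.4, -0.4, -3.3]
grip_width: 23.7
finger_force: 30.0
tcp [ 439.2 -332.8  364.6] rot [ 3.141e+00 -1.000e-03 -4.920e-01] F [-0.4 -0.4 -3.3] w 23.7 t 20.35
row [-0.3221, -0.5632, 0.0006, -1.052]
```

```bash
python3 -m inch '[[-0.012,-0.021,0,-0.04,0.1],[-0.03,-0.053,0,-0.1,0.1],[-0.048,-0.085,0,-0.16,0.1],[-0.067,-0.117,0,-0.22,0.1],[-0.086,-0.15,0,-0.28,0.1],[-0.105,-0.184,0,-0.34,0.1],[-0.124,-0.216,0,-0.4,0.1],[-0.142,-0.248,0,-0.46,0.1]]'
python3 -c "
from h import *
go([421.5,315.8,186],.56)"
```

```text
time: 21.02
tool_pos: [430.3, -45.4, 362.5]
tcp_rot: [-3.141, 0.004, -0.03]
contact_force: [1.4, 0.1, -3.0]
grip_width: 23.7
finger_force: 30.0
tcp [430.3 -45.4 362.5] rot [-3.141  0.004 -0.03 ] F [ 1.4  0.1 -3. ] w 23.7 t 21.02
row [-0.0195, -0.3607, -0.0015, -0.590]
```

```bash
python3 -m inch '[[-0.002,-0.035,0,-0.06,0.1],[-0.004,-0.07,0,-0.12,0.1],[-0.006,-0.105,0,-0.18,0.1],[-0.008,-0.14,0,-0.24,0.1],[-0.01,-0.175,0,-0.3,0.1],[-0.012,-0.21,0,-0.36,0.1],[-0.014,-0.245,0,-0.42,0.1],[-0.016,-0.275,0,-0.48,0.1]]'
python3 -m inch '[[0,-0.01,0,-0.02,0.1],[0,-0.02,0,-0.04,0.1],[0,-0.02,0,-0.04,0.1],[0,-0.02,0,-0.04,0.1]]'
python3 -c "
from h import *
go([421.5,315.8,140],.56)"
```

```text
time: 21.68
tool_pos: [423.3, 230.1, 362.4]
tcp_rot: [-3.141, 0.003, 0.451]
contact_force: [1.1, -0.5, -2.6]
grip_width: 24.0
finger_force: 30.0
time: 22.02
tool_pos: [415.2, 245.6, 363.4]
tcp_rot: [3.141, 0.002, 0.487]
contact_force: [0.1, 0.3, -3.3]
grip_width: 23.8
finger_force: 30.0
tcp [415.2 245.6 363.4] rot [3.141e+00 2.000e-03 4.870e-01] F [ 0.1  0.3 -3.3] w 23.8 t 22.02
row [0.0384, -0.0591, 0.0454, -0.073]
```

```bash
python3 -m inch '[[0.013,-0.02,0,-0.03,0.1],[0.026,-0.04,0,-0.06,0.1],[0.034,-0.053,0,-0.073,0.1],[0.038,-0.059,0.01,-0.073,0.1],[0.038,-0.059,0.03,-0.073,0.1],[0.038,-0.059,0.045,-0.073,0.1],[0.038,-0.059,0.045,-0.073,0.1],[0.038,-0.059,0.045,-0.073,0.1]]'
python3 - <<'E'
from h import *
np.set_printoptions(precision=2,suppress=True)
P={n:capture(n) for n in("side","top")}
o=get_obs();t=np.array(o["tool_pos"]);yaw=o["tcp_rot"][2]
go([421.5,315.8,84],.56,o=o)
for n in("side","top"):
    P[n+"l"]=trace(P[n],"lid")
    pr=proj(P[n],[[t[0],t[1],t[2]-178-20]])[0]
    print(n,pr,[(np.round(r["rect"]),round(r["conf"],2),r["pixels"].sum()) for r in P[n+"l"]])
pickle.dump((P,o),open("m5.pkl","wb"))
b=MOD["lid"];D={}
for n in("side","top"):
    pr=proj(P[n],[[t[0],t[1],t[2]-178-20]])[0]
    m=min(P[n+"l"],key=lambda r:np.hypot(*(np.array(r["rect"][:2])-pr)))["pixels"];D[n]=m.astype(float)
# end positions: project mask pixels to planes of top (z52 / step 42)
zb=t[2]-178-56.3;c,s=np.cos(yaw),np.sin(yaw)
for n in D:
  for z in(42,52,):
    uv=np.argwhere(D[n])[:,::-1].astype(float)
    L=np.array([atz(P[n],u,zb+z)[:2]-t[:2] for u in uv])@np.array([[c,-s],[s,c]])
    print(n,z,"x",np.percentile(L[:,0],[.3,1,3,97,99,99.7]),"y",np.percentile(L[:,1],[.3,2,98,99.7]))
E
```

```text
time: 22.68
tool_pos: [421.6, 314.9, 318.2]
tcp_rot: [3.141, 0.003, 0.559]
contact_force: [-0.1, -0.8, -2.1]
grip_width: 23.9
finger_force: 30.0
tcp [422.  315.5 319.8] rot [ 3.14 -0.    0.56] F [-0.2  0.5 -2.8] w 23.6 t 22.78
row [-0.0003, -0.0006, 0.0578, -0.001]
side [230.78 296.44] [(array([231., 302.,  90.,  58.]), 0.83, np.int64(2734)), (array([426., 162.,  63.,  39.]), 0.64, np.int64(1575))]
top [171.96 253.9 ] [(array([175., 254.,  69.,  73.]), 0.96, np.int64(1401)), (array([461., 240.,  70.,  58.]), 0.72, np.int64(2082))]
side 42 x [-111.14 -109.51 -105.91   91.5    95.65   97.09] y [-57.81 -53.41  74.67  76.85]
side 52 x [-113.6  -111.98 -108.42   87.08   91.19   92.61] y [-50.22 -45.86  80.98  83.14]
top 42 x [-98.99 -96.95 -94.49  95.11  98.16  99.7 ] y [-60.05 -57.23  46.05  49.37]
top 52 x [-99.79 -97.77 -95.34  92.62  95.65  97.17] y [-62.78 -59.98  42.4   45.69]
```

```bash
python3 -m inch '[[-0.0007,-0.0008,0.015,0,0.1],[-0.0007,-0.0008,0.03,0,0.1],[-0.0007,-0.0008,0.042,0,0.1],[-0.0007,-0.0008,0.05,0,0.1],[-0.0007,-0.0008,0.052,0,0.1],[-0.0007,-0.0008,0.052,0,0.1]]'
python3 -m inch '[[0,0,0.002,0,0.1],[0,0,0.004,0,0.1],[0,0,0.006,0,0.1],[0,0,0.006,0,0.1]]'
python3 -m inch '[[0,0,0.002,0,0.1],[0,0,0.003,0,0.1],[0,0,0.003,0,0.1]]'
```

```text
time: 23.38
tool_pos: [420.6, 316.4, 267.2]
tcp_rot: [3.141, 0.0, 0.561]
contact_force: [-0.8, -0.3, -1.7]
grip_width: 24.0
finger_force: 30.0
time: 23.72
tool_pos: [420.8, 316.6, 261.7]
tcp_rot: [3.141, -0.002, 0.561]
contact_force: [0.6, 1.5, 0.7]
grip_width: 23.6
finger_force: 30.0
time: 23.97
tool_pos: [420.2, 316.3, 257.9]
tcp_rot: [-3.142, 0.001, 0.561]
contact_force: [-0.9, -0.4, -3.9]
grip_width: 23.9
finger_force: 30.0
```

```bash
python3 -m inch '[[0,0,0.002,0,0.1],[0,0,0.004,0,0.1],[0,0,0.006,0,0.1],[0,0,0.006,0,0.1]]'
python3 -m inch '[[0,0,0.0015,0,0.1],[0,0,0.003,0,0.1],[0,0,0.003,0,0.1]]'
```

```text
time: 24.3
tool_pos: [420.2, 316.2, 251.3]
tcp_rot: [-3.142, 0.002, 0.561]
contact_force: [-0.4, 0.2, -2.6]
grip_width: 23.7
finger_force: 30.0
time: 24.55
tool_pos: [420.3, 316.3, 249.2]
tcp_rot: [3.142, 0.0, 0.561]
contact_force: [-2.4, -1.6, 1.0]
grip_width: 24.0
finger_force: 30.0
```

```bash
python3 -m inch '[[0,0,0.001,0,0.1],[0,0,0.001,0,0.1],[0,0,0.001,0,0.1]]'
python3 -m inch '[[0,0,0.001,0,0.1],[0,0,0.001,0,0.1],[0,0,0.001,0,0.1]]'
```

```text
time: 24.8
tool_pos: [420.1, 316.3, 248.3]
tcp_rot: [3.142, 0.001, 0.561]
contact_force: [-5.1, -3.0, 4.3]
grip_width: 23.9
finger_force: 30.0
time: 25.05
tool_pos: [420.1, 316.2, 248.3]
tcp_rot: [3.141, 0.0, 0.561]
contact_force: [-6.2, -4.1, 12.5]
grip_width: 24.2
finger_force: 30.0
```

The tip height of 70.3 is exactly the expected seated height, and contact there is firm. I'll release and go round behind the clamp.

```bash
python3 -m inch '[[0,0,0,0,0.3],[0,0,0,0,0.4],[0,0,0,0,0.5],[0,0,0,0,0.55],[0,0,0,0,0.55]]'
python3 -m inch '[[0,0,-0.015,0,0.55],[0,0,-0.045,0,0.5],[0,0,-0.08,0,0.3],[0,0,-0.1,0,0],[0,0,-0.1,0,0],[0,0,-0.1,0,0]]'
python3 - <<'E'
from h import *
np.set_printoptions(precision=2,suppress=True)
B=[421,315.9,0,.56]
go(inb(B,[190,0,160]),.56)
P=capture("side"),capture("top")
for n,p in zip(("side","top"),P):
    print(n,[(np.round(r["rect"]),round(r["conf"],2)) for r in look_for(p,"lid")],[(r["centre"],round(r["conf"],2)) for r in tip_of(p,"lid_handle")],proj(p,[inb(B,[0,0,79])]),proj(p,[inb(B,[0,0,85])]))
E
```

```text
time: 25.47
tool_pos: [420.6, 316.4, 247.0]
tcp_rot: [3.141, -0.0, 0.561]
contact_force: [0.4, 0.1, 0.1]
grip_width: 48.5
finger_force: 0.0
time: 25.97
tool_pos: [420.6, 316.5, 348.1]
tcp_rot: [3.141, -0.003, 0.561]
contact_force: [0.3, -0.1, -0.5]
grip_width: 23.7
finger_force: 0.0
tcp [420.6 316.5 348.1] rot [ 3.14 -0.    0.56] F [ 0.3 -0.1 -0.5] w 23.7 t 25.97
row [0.1900, 0.0008, 0.0101, 0.001]
side [(array([236., 319.,  87.,  52.]), 0.94), (array([429., 160.,  53.,  34.]), 0.87)] [([425.6, 149.5], 0.78), ([232.9, 304.3], 0.58)] [[232.88 307.15]] [[232.61 305.72]]
top [(array([460., 239.,  74.,  56.]), 0.84), (array([179., 253.,  67.,  72.]), 0.8)] [([176.5, 254.6], 0.6), ([464.0, 239.0], 0.56)] [[176.79 253.7 ]] [[176.12 253.78]]
```

```bash
python3 -m inch '[[0.03,0,0,0,0],[0.07,0,0,0,0],[0.11,0,0,0,0],[0.145,0,0,0,0],[0.175,0,0,0,0],[0.19,0,0,0,0],[0.19,0,0,0,0],[0.19,0,0,0,0]]'
python3 -m inch '[[0,0,0.02,0,0],[0,0,0.04,0,0],[0,0,0.06,0,0],[0,0,0.065,0,0],[0,0,0.065,0,0],[0,0,0.065,0,0]]'
python3 -c "
from h import *
B=[421,315.9,0,.56]
go(inb(B,[190,0,105]),.56)
go(inb(B,[110,0,105]),.56)"
```

```text
time: 26.93
tool_pos: [581.4, 417.4, 345.2]
tcp_rot: [-3.142, 0.003, 0.561]
contact_force: [0.2, -0.7, -0.1]
grip_width: 0.2
finger_force: 0.0
time: 27.43
tool_pos: [581.1, 417.3, 283.2]
tcp_rot: [3.141, -0.0, 0.561]
contact_force: [0.4, 0.1, 0.4]
grip_width: 0.4
finger_force: 0.0
tcp [581.1 417.3 283.2] rot [ 3.141 -0.     0.561] F [0.4 0.1 0.4] w 0.4 t 27.43
row [0.0005, 0.0009, 0.0002, 0.001]
tcp [581.1 417.3 283.2] rot [ 3.141 -0.     0.561] F [0.4 0.1 0.4] w 0.4 t 27.43
row [-0.0795, 0.0008, 0.0002, 0.001]
```

```bash
python3 -m inch '[[-0.01,0.001,0,0,0],[-0.02,0.001,0,0,0],[-0.03,0.001,0,0,0],[-0.04,0.001,0,0,0],[-0.05,0.001,0,0,0],[-0.06,0.001,0,0,0],[-0.07,0.001,0,0,0],[-0.08,0.001,0,0,0]]'
python3 -m inch '[[0,0,0,0,0],[0,0,0,0,0]]'
python3 -m inch '[[0.01,0,0,0,0],[0.015,0,-0.03,0,0],[0.015,0,-0.05,0,0],[-0.01,0,-0.05,0,0],[-0.01,0,-0.05,0,0],[-0.01,0,-0.05,0,0]]'
python3 - <<'E'
from h import *
np.set_printoptions(precision=1,suppress=True)
B=[421,315.9,0,.56]
go(inb(B,[88,0,145]),.56)
for n in("side","top"):
    p=capture(n);print(n,[(r["centre"],round(r["conf"],2)) for r in tip_of(p,"clamp_end")])
    print([proj(p,[inb(B,[122-54*np.cos(q),0,68+54*np.sin(q)])])[0] for q in(.6,.9,1.2,1.5,2.1)])
E
```

```text
time: 28.1
tool_pos: [514.3, 374.1, 284.6]
tcp_rot: [3.141, -0.006, 0.561]
contact_force: [3.3, 1.8, -2.9]
grip_width: 0.2
finger_force: 1.7
time: 28.27
tool_pos: [514.3, 374.1, 284.1]
tcp_rot: [3.141, -0.003, 0.561]
contact_force: [0.3, 0.4, -0.3]
grip_width: 0.5
finger_force: 0.0
time: 28.77
tool_pos: [505.5, 368.7, 333.1]
tcp_rot: [3.141, -0.001, 0.561]
contact_force: [-0.2, 0.4, 0.0]
grip_width: 0.5
finger_force: 0.0
tcp [505.5 368.7 333.1] rot [ 3.1 -0.   0.6] F [-0.2  0.4  0. ] w 0.5 t 28.77
row [-0.0116, -0.0002, 0.0101, 0.001]
side [([198.8, 295.0], 0.6)]
[array([202.7, 297.8]), array([197.8, 294.3]), array([192. , 291.5]), array([185.8, 289.7]), array([174.7, 289.7])]
top [([158.7, 228.6], 0.55)]
[array([161.2, 232.4]), array([157.8, 229.3]), array([154.3, 225.3]), array([151.1, 220.9]), array([146.8, 212.4])]
```

The clamp is at about 0.88, so I'll now press it down along its arc.

```bash
python3 -m inch '[[-0.014,0,0.02,0,0],[-0.017,0,0.03,0,0],[-0.019,0,0.04,0,0],[-0.023,0,0.047,0,0],[-0.027,0,0.054,0,0],[-0.03,0,0.061,0,0],[-0.031,0,0.066,0,0],[-0.031,0,0.066,0,0]]'
python3 -m inch '[[0,0,0.003,0,0],[0,0,0.005,0,0],[0,0,0.005,0,0]]'
python3 -c "
from h import *
B=[421,315.9,0,.56]
go(inb(B,[68,0,80]),.56)"
```

```text
time: 29.63
tool_pos: [479.4, 352.2, 264.7]
tcp_rot: [-3.142, 0.002, 0.561]
contact_force: [0.4, 0.3, -0.1]
grip_width: 0.5
finger_force: 0.0
time: 29.88
tool_pos: [479.7, 352.4, 260.7]
tcp_rot: [3.142, -0.0, 0.561]
contact_force: [0.6, 0.3, -0.5]
grip_width: 0.6
finger_force: 0.0
tcp [479.7 352.4 260.7] rot [ 3.142 -0.     0.561] F [ 0.6  0.3 -0.5] w 0.6 t 29.88
row [-0.0011, -0.0003, 0.0027, 0.001]
```

```bash
python3 -m inch '[[0,0,0.001,0,0],[0,0,0.002,0,0],[0,0,0.002,0,0]]'
python3 -m inch '[[0,0,0.001,0,0],[0,0,0.0015,0,0],[0,0,0.0015,0,0]]'
python3 -m inch '[[0,0,0.001,0,0],[0,0,0.001,0,0],[0,0,0.001,0,0]]'
```

```text
time: 30.13
tool_pos: [479.5, 352.3, 259.1]
tcp_rot: [3.141, -0.0, 0.561]
contact_force: [0.5, 0.7, 0.5]
grip_width: 0.3
finger_force: 0.1
time: 30.38
tool_pos: [479.5, 352.3, 258.1]
tcp_rot: [3.141, -0.0, 0.561]
contact_force: [-0.8, -1.4, 3.4]
grip_width: 0.3
finger_force: 1.7
time: 30.63
tool_pos: [479.4, 352.2, 257.8]
tcp_rot: [3.141, -0.001, 0.561]
contact_force: [-3.4, -1.4, 8.9]
grip_width: 0.1
finger_force: 4.7
```

Contact is firm at tip 79.8 mm (80 expected). I'll press slightly more, back away clear, and verify.

```bash
python3 -m inch '[[0,0,0.001,0,0],[0,0,0.001,0,0],[0,0,0.001,0,0]]'
python3 -m inch '[[0,0,-0.01,0,0],[0,0,-0.04,0,0],[0,0,-0.08,0,0],[0,0,-0.12,0,0],[0,0.03,-0.14,0,0],[0,0.07,-0.14,0,0],[0,0.11,-0.14,0,0],[0,0.15,-0.14,0,0]]'
python3 -m inch '[[0,0.04,0,0,0],[0,0.08,0,0,0],[0,0.12,0,0,0],[0,0.15,0,0,0],[0,0.15,0,0,0],[0,0.15,0,0,0]]'
python3 - <<'E'
from h import *
np.set_printoptions(precision=1,suppress=True)
B=[421,315.9,0,.56];ims=[]
for n,(x,y,w) in (("side",(165,265,110)),("top",(130,190,110))):
    p=capture(n);print(n,[(r["centre"],round(r["conf"],2)) for r in tip_of(p,"clamp_end")])
    print([proj(p,[inb(B,[122-54*np.cos(q),0,68+54*np.sin(q)])])[0] for q in(0,.1,.2,.4)])
    S=390/w;im=cv2.resize(p["color"][y:y+w,x:x+w,::-1],(390,390),interpolation=cv2.INTER_CUBIC)
    for b in (box(-99,45,-49,49,66,66),box(45,99,-49,49,56,56),box(-40,40,-12,12,92,92)):
        h=cv2.convexHull(proj(p,place(b,B)).astype(np.float32))
        cv2.polylines(im,[((h-[x,y]+.5)*S*16).round().astype(np.int32)],True,(255,0,0),1,cv2.LINE_AA,4)
    ims.append(im)
cv2.imwrite("pics/c7.png",np.hstack(ims))
E
```

```text
time: 30.88
tool_pos: [479.4, 352.2, 257.7]
tcp_rot: [3.141, -0.001, 0.561]
contact_force: [-4.6, -4.4, 15.1]
grip_width: 0.4
finger_force: 7.5
time: 31.55
tool_pos: [559.7, 224.1, 396.6]
tcp_rot: [3.141, -0.002, 0.562]
contact_force: [0.2, -0.5, -0.2]
grip_width: 0.7
finger_force: 0.0
time: 32.05
tool_pos: [639.7, 96.4, 395.1]
tcp_rot: [-3.141, 0.0, 0.558]
contact_force: [-0.6, 0.4, -0.4]
grip_width: 0.9
finger_force: 0.0
side [([208.0, 302.9], 0.48)]
[array([208. , 305.7]), array([207.6, 304.4]), array([207. , 303.1]), array([205.2, 300.4])]
top [([169.2, 231.7], 0.55)]
[array([166.5, 235.1]), array([165.9, 235.1]), array([165.1, 234.8]), array([163.3, 233.9])]
```

View pics/c7.png

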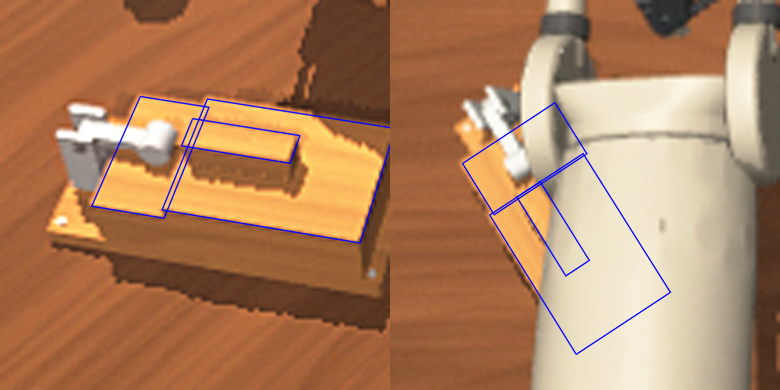

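The final picture shows the lid on its seated outline, the step at the clamp end, and the clamp level with its end on the step (side crop (155,142)). The arm is touching nothing.

```bash
python3 -c "
from plant import *
print(close_job())"
```

```text
the job is handed in; nothing more can be done
None
```

The job is handed in at about 32 s: the stone lies flat in its bed, the cover is fully home with its step at the clamp end, and the clamp is down on the step; on the first try the stone caught the rim at about 35 N, so I lifted it, shifted it 3 mm and lowered it again.

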